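# Find the full agent bottle by weight and stand it on the refill tray

### The job

Two identical closed amber bottles stand on the bench; one is full, the other almost empty, and only their weight tells them apart. Lift to find the full one and stand it upright on the empty half of the steel instrument tray (the half without the gauze and the purple adaptor). The empty bottle must end up standing where it stood, and neither bottle may be dropped or tipped over.

Things in the scene. Friction and masses are not known exactly. Their poses are not given: they have to be found in the camera images.
- bottle_a: one of two identical closed amber bottles, 62 mm across, 136 mm tall; origin at the centre of its underside, z up. Round body to height 90 mm, shoulder to 110, yellow collar (35 mm across) to 116, fixed black cap (32 mm across) from 116 to 136: grip the cap from above. Full it weighs about 0.5 kg (0.45 to 0.55), almost empty 0.12 kg (0.10 to 0.14); this may be either, they look alike.
- bottle_b: one of two identical closed amber bottles, 62 mm across, 136 mm tall; origin at the centre of its underside, z up. Round body to height 90 mm, shoulder to 110, yellow collar (35 mm across) to 116, fixed black cap (32 mm across) from 116 to 136: grip the cap from above. Full it weighs about 0.5 kg (0.45 to 0.55), almost empty 0.12 kg (0.10 to 0.14); this may be either, they look alike.
- tray: steel instrument tray, 183 x 278 mm (x by y), rim 20 mm high, about 165 x 260 mm inside, fixed. Origin: centre of its underside; y along its length, z up. Gauze and a purple adaptor (up to 28 mm high) lie on its +y half; the -y half is empty, its middle at x 0, y -65 mm. The thin floor is at bench height: a bottle standing on it has its origin at height 0.
Not all that is in view belongs to the job. Leave any blue, green or pink look-alike of the bottle_b alone.

How it is judged:
By the outcome, as a careful person would: the job done as asked, in the order asked, and still so for the second after the job is handed in, with the robot touching nothing.
It also fails if it takes over 45 s, if anything falls off the work surface, if the arm or the gripper's body presses on something with over 40 N, if the wrist force passes 120 N, or if a joint passes its speed limit or range.

### The arm

A 6-joint arm with a two-finger parallel gripper is mounted at the origin on a cart in front of the work surface, level with it; the furniture and walls round the work are solid. World frame = base frame: x ahead of the robot, y to its left, z up, the work surface at z = 0. Lengths are in m, angles in rad, forces in N, time in s.
With the tool pointing down it reaches from about 0.275 to 0.875 m from the base axis. Payload 12.5 kg.
Tool frame: the origin (TCP) lies on the centre line of the jaws, within the pads' length; the fingertips stand r.finger_overhang ahead of it and the grasp point (between the pads) lies 3 mm ahead of it (r.finger_overhang is the distance from the TCP to the fingertips, in m); z points along the fingers, y is the line along which they close (so a half turn about z gives the same grasp; the last joint's range is limited). The gripper opens to 85 mm and grips with 20 to 120 N. Pads are 22 mm wide; open, the fingers measure 114 mm over their backs; the gripper's body (76 mm by 85 mm) begins 54 mm behind the grasp point. The pads swing forward as they close: fully open they stand 13 mm farther back than shut.
Start: joints at [1.062, 0.351, 1.652, -0, 1.139, -0.085], TCP at [0.226, 0.501, 0.227] pointing down, gripper open.
Joint ranges: [-2.75, 2.75], [-0.79, 2.1], [0.01, 2.65], [-1.57, 4.71], [0.07, 3.14], [-2.87, 2.87]. Speed limits (rad/s): [2.22, 2.22, 2.79, 3.14, 3.14, 3.14].

### API

Orientations are given as a unit quaternion [x, y, z, w].
In Python, from cell import r, optics gives the robot as it stands. The module is installed in compiled form; this text tells all that it offers. Calls block until the motion is done:
- r.move_to(position, orientation): joint-space move of the TCP to a pose.
- r.move_linear(position, rot=None, vel=0.15): straight line of the TCP; rot=None keeps the orientation; vel is the mean speed in m/s.
- r.set_joints(angles): joint-space move.
- r.set_gripper(opening, squeeze=None): opening from 0.0 (shut) to 1.0 (fully open); squeeze is the grip in N (None keeps the last); returns when the fingers have stopped.
- r.sleep(seconds).
- r.inverse_kinematics(position, orientation): joint angles nearest the present ones, or None.
- optics.get_image(name): name is "scene" or "top" or "wrist"; returns a dict with "pixels" (420x560x3 uint8, red, green, blue), "depth" (420x560 float32, m along the optical axis (not along the pixel's ray), 0 where there is no reading), "fx", "fy", "cx", "cy" (pixels), "camera_from_world" (4x4, takes a point from world to camera coordinates); the wrist camera has in their place "mount" (4x4, takes a point from camera to tool coordinates, whose origin is the TCP and whose axes are the flange's). Camera axes: x right, y down, z forward; pixel columns grow to the right and rows downward; lengths in m; the calibration is good to about 2 mm. The wrist camera is an equidistant fisheye: a pixel r from the principal point sees the ray r / f radians off the axis. A picture is of the moment at which its call begins: read the wrist's pose just before it.
A pose or a line that the arm cannot do raises r.PlanningError and nothing moves.
- r.hand_in(): hands the job in; it is judged then, once.
Readings, each from a call of its own:
- r.current_t(): time.
- r.current_q(): joint angles.
- r.current_qvel(): joint speeds.
- r.current_effort(): joint torques, N m.
- r.current_tool_pos(): TCP position.
- r.current_ee_rot(): TCP orientation.
- r.current_contact_force(): force on the tool from outside, world axes, zero at the start.
- r.current_torque(): the same for the moment, N m.
- r.current_opening(): opening from 0.0 (shut) to 1.0 (fully open).
- r.current_finger_force(): force on a finger pad.
Only numpy, scipy, OpenCV 4.12 (cv2) and the standard library are available. Lean on these libraries where they do the work, as an engineer would, in place of code of your own. Each camera call takes 0.05 s, during which the arm holds its last target. There are 200 camera calls.

## Working session

There is one attempt and no reset: what is moved stays moved. The work goes in short steps, each a Python script; the robot and the scene stay as the last script left them, time stands still between calls to the robot, and variables do not carry over. Pictures are saved under pics/ and viewed, at most 10 in all, crops included, and the job is handed in when it is done.

```bash
mkdir -p pics; python3 - <<'E'
from cell import r, optics
import cv2,numpy as np,pickle
for n in ("scene","top"):
    d=optics.get_image(n); pickle.dump(d,open(n+".pkl","wb"))
    cv2.imwrite(f"pics/{n}0.png",d["pixels"][:,:,::-1])
print(r.current_t(),r.finger_overhang,r.current_ee_rot(),r.current_tool_pos(),r.current_contact_force())
E
```

```text
0.1 0.022 [ 2.10318105e-01  9.77632866e-01 -4.99903367e-04 -1.57465540e-04] [0.22599916 0.50110342 0.22651194] [ 0.01869282 -0.9219607  -0.85482937]
```

View pics/scene0.png

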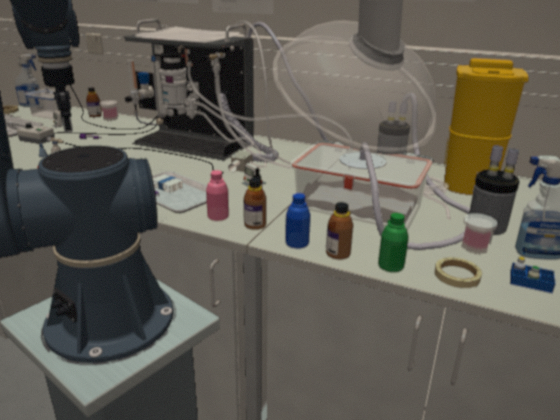

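View pics/top0.png

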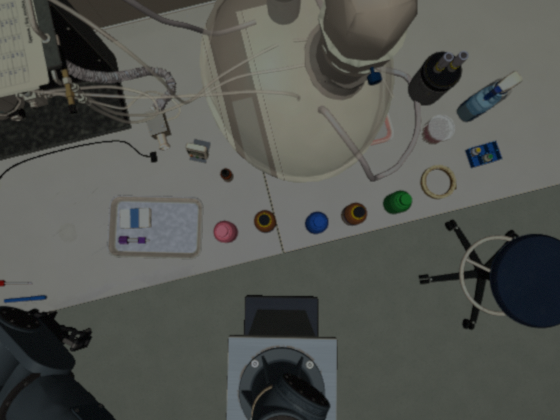

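Candidates, as scene and top pixels:
- Amber: (256,205)/(264,221) and (340,232)/(355,213). I choose these two.
- Look-alikes: pink (217,197)/(226,231), blue (298,222)/(317,222) and green (394,243)/(398,201).
- A small amber bottle in the back at scene (93,103) is far away, and there's a small brown item at top (227,174).

The tray is at top (155,226), with gauze and adaptor on its left half, so its right half is empty.

```bash
cat > h.py <<'E'
import numpy as np,pickle
def cloud(d):
    v,u=np.mgrid[:420,:560]; z=d["depth"]
    p=np.stack([(u-d["cx"])/d["fx"]*z,(v-d["cy"])/d["fy"]*z,z,np.ones_like(z)],-1)
    return (p@np.linalg.inv(d["camera_from_world"]).T)[...,:3]
E
python3 - <<'E'
from h import *
import cv2
np.set_printoptions(precision=3,suppress=True)
T=pickle.load(open("top.pkl","rb"));W=cloud(T)
for n,(u,v) in dict(pink=(226,231),a=(264,221),blue=(317,222),b=(355,213),green=(398,201),small=(227,174)).items():
    P=W[v-16:v+17,u-16:u+17].reshape(-1,3); P=P[np.isfinite(P).all(1)&(P[:,2]<.3)]
    c=P[P[:,2]>.112]; b=P[(P[:,2]>.02)]
    print(n,"cap",c.mean(0) if len(c) else None,len(c),"top",b[:,2].max(),"all",np.median(b,0), b.min(0),b.max(0))
R=W[190:262,104:206]; m=(R[...,2]>.012)&(R[...,2]<.024)
q=R[m]; print(len(q),cv2.minAreaRect(q[:,:2].astype(np.float32)),q.min(0),q.max(0))
m=(R[:,:,2]>.012)
print("bench", np.median(W[270:280,100:140,2]),np.median(W[225:240,170:190],(0,1)))
for v in range(190,262,6): print((R[v-190,::5,2]*1000).astype(int))
# caps in scene
S=pickle.load(open("scene.pkl","rb"));V=cloud(S)
for n,(u,v) in dict(a=(256,205),b=(340,232)).items():
    P=V[v-35:v-5,u-12:u+13].reshape(-1,3);c=P[(P[:,2]>.13)&(P[:,2]<.16)];print(n,c.mean(0),c.min(0),c.max(0),len(c))
i=S["pixels"][150:290,190:420,::-1]; cv2.imwrite("pics/crop.png",cv2.resize(i,None,fx=3,fy=3,interpolation=3))
E
```

```text
pink cap [0.452 0.164 0.131] 146 top 0.14122933154705364 all [0.452 0.159 0.104] [0.424 0.135 0.023] [0.483 0.194 0.141]
a cap [0.485 0.054 0.13 ] 149 top 0.14077051551561692 all [0.482 0.052 0.105] [0.454 0.023 0.021] [0.516 0.084 0.141]
blue cap [ 0.483 -0.092  0.13 ] 152 top 0.14254248740744502 all [ 0.481 -0.087  0.104] [ 0.452 -0.122  0.02 ] [ 0.512 -0.061  0.143]
b cap [ 0.51  -0.198  0.131] 147 top 0.141863018307951 all [ 0.506 -0.19   0.103] [ 0.479 -0.23   0.022] [ 0.539 -0.168  0.142]
green cap [ 0.545 -0.321  0.13 ] 155 top 0.14120333682433905 all [ 0.541 -0.311  0.101] [ 0.515 -0.351  0.02 ] [ 0.575 -0.293  0.141]
small cap None 0 top 0.1073291107128802 all [0.616 0.166 0.062] [0.604 0.153 0.02 ] [0.638 0.184 0.107]
1073 ((0.46575477719306946, 0.3800995945930481), (0.2784390449523926, 0.1829349845647812), 89.47065734863281) [0.374 0.241 0.012] [0.557 0.52  0.024]
bench -0.00028535886418090683 [0.452 0.311 0.001]
[-1  0  0 -2 -1 -1  0  0  3  1 -1 -3 -2  0  4  0  0 -1  1  1 -2]
[-4 -2 -2 20 24 16 20 16 21 16 20  3  0  0  0  1  3 -1 -2  0  0]
[-3 -1  9  2  1  0  1 -1  4  3  2  4  2  3 -1  1  0  1  3 16  1]
[-2  0 14  3  2  2  1  4 23 20  0 -3  3  1  2  0  3 -1  0  0 -1]
[-1 -2  7  2 24 27 26 23 27 23  2 -2  0 -2  0  5  1  4 -4  6 -1]
[-2 15  4 -1 25 28 26 25 30 22 -1  0  4  0  0  1  0  1 -2  6  0]
[ 0 15 10  1 26 24 34 25 27 26  4  3  1  0 -1  6  0  3  0  6 -2]
[-3 19  3  2 -2  0  2  2 -4  2  0  0  1 -4  3  2  3  1  1 15  0]
[   1 1237    2   24   24   11   11    9   12    0    3    3    3    0
    3    3    3    0    0    9    0]
[ 0 14  0  1 11  0  1 -3  3  6  0  3 -2 -3  0  6  0  7  0 12  0]
[ 0 18  7  1  0 -4 -3 -1  4  3 -3 -3  2 -1  1 -1  0  0  1 20  0]
[ 2  0 19 22 10 22 19 19 18 18 19 17 16 13 17 12 12 11 17  0  3]
a [0.484 0.051 0.133] [0.469 0.037 0.13 ] [0.501 0.067 0.136] 52
b [ 0.51  -0.201  0.133] [ 0.493 -0.215  0.13 ] [ 0.529 -0.188  0.136] 69
```

View pics/crop.png

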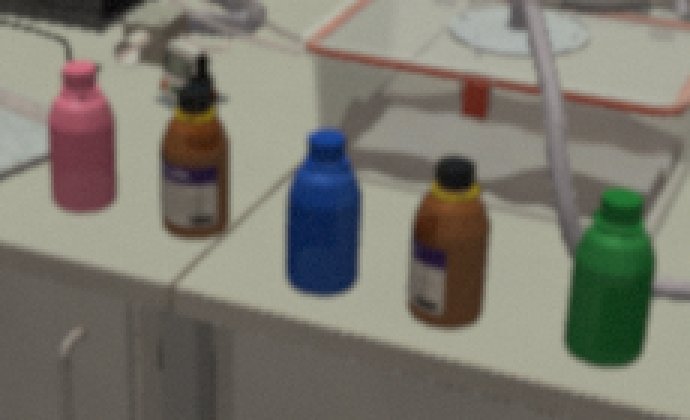

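Confirmed: the two amber bottles with black caps are at crop (195,160) and (450,240), and the dark tip behind A is the dropper bottle further back. Next I check overhead clearance and IK.

```bash
python3 - <<'E'
from h import *
from cell import r
np.set_printoptions(precision=3,suppress=True)
for n in("top","scene"):
    W=cloud(pickle.load(open(n+".pkl","rb"))).reshape(-1,3)
    print(n)
    for y in np.arange(-.5,.6,.1):
        m=(abs(W[:,1]-y)<.05)&(W[:,2]>.15)&(W[:,0]>.35)&(W[:,0]<.9)
        if m.any():
            P=W[m];print(round(y,2),"x %.2f z %.2f-%.2f"%(P[:,0].min(),P[:,2].min(),P[:,2].max()),"nearest",P[P[:,0].argsort()[:3]].ravel(),m.sum())
s=.5**.5
for q in([s,s,0,0],[s,-s,0,0]):
    for p in([.485,.0525,.137],[.485,.0525,.31],[.51,-.2,.137],[.51,-.2,.31],[.466,.315,.31],[.466,.315,.139]):
        print(q,p,r.inverse_kinematics(p,q))
E
```

```text
top
-0.5 x 0.80 z 0.15-0.26 nearest [ 0.796 -0.511  0.238  0.797 -0.513  0.242  0.797 -0.511  0.242] 475
-0.4 x 0.85 z 0.15-0.23 nearest [ 0.847 -0.415  0.15   0.85  -0.429  0.15   0.85  -0.426  0.15 ] 617
-0.3 x 0.70 z 0.15-0.15 nearest [ 0.705 -0.267  0.151  0.746 -0.278  0.152] 2
-0.2 x 0.61 z 0.15-0.73 nearest [ 0.607 -0.15   0.247  0.609 -0.153  0.248  0.61  -0.156  0.242] 2515
-0.1 x 0.57 z 0.25-0.75 nearest [ 0.566 -0.053  0.299  0.566 -0.051  0.299  0.566 -0.055  0.298] 10610
-0.0 x 0.42 z 0.29-1.24 nearest [0.42  0.012 1.237 0.42  0.012 1.237 0.42  0.012 1.237] 10461
0.1 x 0.58 z 0.35-0.51 nearest [0.578 0.05  0.352 0.578 0.053 0.348 0.579 0.05  0.356] 7325
0.2 x 0.68 z 0.20-0.46 nearest [0.678 0.152 0.414 0.679 0.151 0.419 0.68  0.15  0.422] 1046
0.3 x 0.79 z 0.15-0.44 nearest [0.786 0.286 0.289 0.786 0.287 0.294 0.786 0.29  0.324] 477
0.4 x 0.73 z 0.15-0.47 nearest [0.73  0.44  0.212 0.73  0.444 0.228 0.731 0.438 0.21 ] 606
0.5 x 0.69 z 0.15-0.47 nearest [0.693 0.464 0.373 0.693 0.461 0.38  0.694 0.463 0.379] 3861
scene
-0.5 x 0.80 z 0.15-0.25 nearest [ 0.796 -0.514  0.246
[... 1582 characters left out ...]
865476, 0.7071067811865476, 0, 0] [0.466, 0.315, 0.139] [ 0.512  0.478  1.7   -0.     0.964  0.512]
[0.7071067811865476, -0.7071067811865476, 0, 0] [0.485, 0.0525, 0.137] None
[0.7071067811865476, -0.7071067811865476, 0, 0] [0.485, 0.0525, 0.31] None
[0.7071067811865476, -0.7071067811865476, 0, 0] [0.51, -0.2, 0.137] [-0.459  0.457  1.74  -0.     0.944  2.683]
[0.7071067811865476, -0.7071067811865476, 0, 0] [0.51, -0.2, 0.31] [-0.459  0.274  1.548 -0.     1.319  2.683]
[0.7071067811865476, -0.7071067811865476, 0, 0] [0.466, 0.315, 0.31] [ 0.512  0.303  1.51  -0.     1.328 -2.63 ]
[0.7071067811865476, -0.7071067811865476, 0, 0] [0.466, 0.315, 0.139] [ 0.512  0.478  1.7   -0.     0.964 -2.63 ]
```

```bash
python3 - <<'E'
from h import *
c=np.array([.226,.501]);f=np.array([np.cos(1.062),np.sin(1.062)]);l=np.array([-f[1],f[0]])
W=np.concatenate([cloud(pickle.load(open(n+".pkl","rb"))).reshape(-1,3) for n in("top","scene")])
d=W[:,:2]-c; a=d@f; b=d@l
for z in np.arange(.2,.8,.04):
    m=(abs(W[:,2]-z)<.02)&(a>-.15)&(a<.2)&(abs(b)<.2)
    if m.any(): print("z-TCP %.2f fwd %.3f..%.3f lat %.3f..%.3f n%d"%(z-.227,a[m].min(),a[m].max(),b[m].min(),b[m].max(),m.sum()))
D=W[(W[:,2]>.2)&(W[:,2]<.75)&(W[:,0]>.4)]
for z in np.arange(.22,.76,.06):
    for y in(.05,-.2,.315):
        m=(abs(D[:,2]-z)<.03)&(abs(D[:,1]-y)<.1)
        if m.any(): print("z %.2f y %.2f minx %.3f"%(z,y,D[m,0].min()))
E
```

```text
z-TCP 0.01 fwd -0.061..0.047 lat -0.016..0.013 n102
z-TCP 0.05 fwd -0.079..0.071 lat -0.021..0.017 n327
z-TCP 0.09 fwd -0.076..0.072 lat -0.023..0.018 n589
z-TCP 0.13 fwd -0.071..0.023 lat -0.039..0.036 n707
z-TCP 0.17 fwd -0.044..0.014 lat -0.042..0.038 n623
z-TCP 0.21 fwd -0.047..0.016 lat -0.065..0.059 n692
z-TCP 0.25 fwd -0.150..0.044 lat -0.069..0.059 n1330
z-TCP 0.29 fwd -0.150..0.035 lat -0.069..0.059 n2329
z-TCP 0.33 fwd -0.150..0.003 lat -0.064..0.060 n1770
z-TCP 0.37 fwd -0.150..-0.076 lat -0.063..0.029 n1988
z-TCP 0.41 fwd -0.150..-0.132 lat -0.034..-0.003 n127
z 0.22 y -0.20 minx 0.592
z 0.22 y 0.32 minx 0.786
z 0.28 y 0.05 minx 0.560
z 0.28 y -0.20 minx 0.576
z 0.28 y 0.32 minx 0.781
z 0.34 y 0.05 minx 0.559
z 0.34 y -0.20 minx 0.587
z 0.34 y 0.32 minx 0.785
z 0.40 y 0.05 minx 0.586
z 0.40 y -0.20 minx 0.609
z 0.40 y 0.32 minx 0.796
z 0.46 y 0.05 minx 0.622
z 0.46 y -0.20 minx 0.679
z 0.46 y 0.32 minx 0.817
z 0.52 y 0.05 minx 0.718
z 0.52 y -0.20 minx 0.707
z 0.52 y 0.32 minx 1.123
z 0.58 y 0.05 minx 0.746
z 0.58 y -0.20 minx 0.670
z 0.64 y 0.05 minx 0.734
z 0.64 y -0.20 minx 0.669
z 0.70 y 0.05 minx 0.738
z 0.70 y -0.20 minx 0.692
z 0.76 y -0.20 minx 0.708
```

The dome edge is at x≈0.56 near A, so I'll close the jaws along y and lean the tool 12° back toward the robot. I lift A by only 4 cm to weigh it.

```bash
cat >> h.py <<'E'
from scipy.spatial.transform import Rotation as R
from cell import r, optics
np.set_printoptions(precision=3,suppress=True)
t=np.radians(12)
B=np.array([[-np.cos(t),0,np.sin(t)],[0,1,0],[-np.sin(t),0,-np.cos(t)]])
A_=np.array([.485,.0525]);B_=np.array([.510,-.1995]);TR=np.array([.466,.315]);ZG=.139
def pose(c,z,back=0.):
    "TCP pose over cap axis c (xy), leaning back towards the base, retracted radially by back"
    psi=np.arctan2(c[1],c[0]); u=np.array([np.cos(psi),np.sin(psi)])
    return [*(c-u*(.002+back)),z],(R.from_euler('z',psi)*R.from_matrix(B)).as_quat()
def mt(c,z,back=0.): r.move_to(*pose(c,z,back))
def ml(c,z,back=0.,vel=.15): p,q=pose(c,z,back); r.move_linear(p,q,vel)
def fz(n=10):
    a=[]
    for _ in range(n): r.sleep(.04); a.append(r.current_contact_force())
    return np.mean(a,0)
def status(s): print(s,"t %.1f"%r.current_t(),"tcp",np.array(r.current_tool_pos()),"open %.3f"%r.current_opening(),"F",np.array(r.current_contact_force()),"ff",r.current_finger_force(),flush=True)
E
python3 - <<'E'
from h import *
for c in(A_,B_,TR):
    for z,b in((ZG,0),(.18,0),(.31,0),(.31,.09)): print(c,z,b,r.inverse_kinematics(*pose(c,z,b)))
r.set_gripper(.75,60)
mt(A_,.25,.09); ml(A_,.19); f0=fz(); status("above")
d=optics.get_image("wrist")
import cv2; cv2.imwrite("pics/w1.png",d["pixels"][:,:,::-1])
ml(A_,ZG,vel=.08); status("down")
r.set_gripper(0.,60); status("grip")
ml(A_,ZG+.04,vel=.08); r.sleep(.3); f1=fz(); status("lift"); print(f0,f1,f1-f0)
E
```

```text
[0.485 0.052] 0.139 0 [-0.001  0.274  2.038  0.039  0.622 -1.708]
[0.485 0.052] 0.18 0 [-0.001  0.205  2.001  0.034  0.728 -1.702]
[0.485 0.052] 0.31 0 [-0.001  0.047  1.834  0.026  1.053 -1.69 ]
[0.485 0.052] 0.31 0.09 [-0.029 -0.144  2.013  0.033  1.065 -1.721]
[ 0.51 -0.2 ] 0.139 0 [-0.468  0.37   1.893  0.032  0.671 -1.689]
[ 0.51 -0.2 ] 0.18 0 [-0.468  0.309  1.858  0.028  0.766 -1.684]
[ 0.51 -0.2 ] 0.31 0 [-0.468  0.166  1.7    0.023  1.068 -1.675]
[ 0.51 -0.2 ] 0.31 0.09 [-0.489 -0.015  1.897  0.028  1.052 -1.699]
[0.466 0.315] 0.139 0 [ 0.502  0.394  1.855  0.03   0.684 -1.685]
[0.466 0.315] 0.18 0 [ 0.502  0.334  1.822  0.027  0.777 -1.681]
[0.466 0.315] 0.31 0 [ 0.502  0.195  1.665  0.022  1.074 -1.671]
[0.466 0.315] 0.31 0.09 [ 0.482  0.015  1.866  0.027  1.052 -1.694]
above t 3.5 tcp [0.483 0.052 0.19 ] open 0.748 F [ 0.917  0.105 -0.149] ff 0.0
down t 4.4 tcp [0.483 0.052 0.139] open 0.751 F [ 0.411 -0.487  0.586] ff 0.0
grip t 5.0 tcp [0.483 0.052 0.139] open -0.000 F [-0.312  0.568  0.187] ff 0.0
lift t 6.3 tcp [0.483 0.052 0.179] open -0.000 F [ 0.547 -0.556 -0.675] ff 0.0
[-0.2    0.159 -0.172] [ 0.202 -0.103 -0.139] [ 0.402 -0.261  0.033]
```

View pics/w1.png

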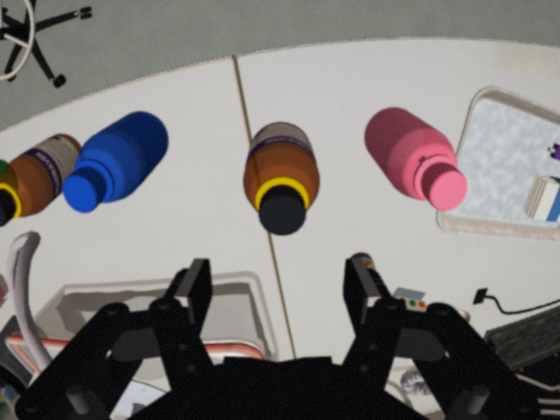

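The jaws closed on nothing, so I look now.

```bash
python3 - <<'E'
from h import *
import cv2
p=np.array(r.current_tool_pos());q=r.current_ee_rot()
d=optics.get_image("wrist");pickle.dump(d,open("w.pkl","wb"))
M=np.array(d["mount"]);print(M,d["fx"],d["cx"],d["cy"])
s=optics.get_image("scene")
W=cloud(s)
i=cv2.resize(s["pixels"][120:260,180:380,::-1],(560,392),interpolation=3)
cv2.imwrite("pics/c2.png",i)
cv2.imwrite("pics/w2.png",d["pixels"][:,:,::-1])
def proj(P,p,q):
    pt=R.from_quat(q).inv().apply(P-p); c=np.linalg.inv(M)@np.r_[pt,1]
    th=np.arctan2(np.hypot(c[0],c[1]),c[2]);k=d["fx"]*th/np.hypot(c[0],c[1]);return d["cx"]+k*c[0],d["cy"]+k*c[1],c[2]
print(q,"now",p)
print("cap top expected in w1",proj(np.array([.485,.0525,.136]),np.array([.483,.052,.19]),q))
print("cap top expected now",proj(np.array([.485,.0525,.136]),p,q), "tcp",proj(p,p,q))
z=R.from_quat(q).apply([0,0,.022]);print("tip",proj(p+z,p,q))
E
```

```text
[[-0.    -0.954 -0.298  0.075]
 [ 1.    -0.     0.    -0.001]
 [-0.    -0.298  0.954 -0.145]
 [ 0.     0.     0.     1.   ]] 325.19226210127806 277.171465242285 208.60703148824976
[-0.054  0.993  0.006  0.104] now [0.483 0.052 0.179]
cap top expected in w1 (np.float64(279.0401858017216), np.float64(214.71620573928615), np.float64(0.2090143933201481))
cap top expected now (np.float64(278.6618888497451), np.float64(223.69793836784947), np.float64(0.1994002376912612)) tcp (np.float64(279.04001144596066), np.float64(265.8481376902782), np.float64(0.16095126213622427))
tip (np.float64(278.8253581630814), np.float64(247.8465062598749), np.float64(0.18194880366513552))
```

View pics/c2.png

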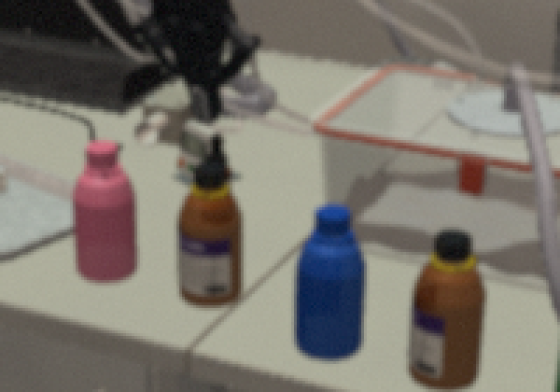

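View pics/w2.png

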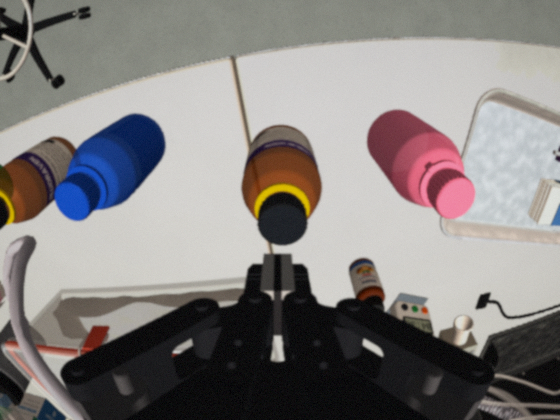

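Bottle A still stands undisturbed: its cap is at wrist (282,218) and the tips are at row ~255, apparently higher than I assumed. I'll use the wrist depth to locate the tips and the cap in the tool frame.

```bash
cat >> h.py <<'E'
def wcloud(d):
    "tool-frame points of the fisheye wrist picture"
    v,u=np.mgrid[:420,:560]; x=(u-d["cx"]);y=(v-d["cy"]);rr=np.hypot(x,y)+1e-9;th=rr/d["fx"];z=d["depth"]
    k=z*np.tan(th)/rr
    return (np.stack([x*k,y*k,z,np.ones_like(z)],-1)@np.array(d["mount"]).T)[...,:3]
E
python3 - <<'E'
from h import *
d=pickle.load(open("w.pkl","rb"));C=wcloud(d)
for v in range(200,330,6): print(v,C[v,272],C[v,284], d["depth"][v,284])
p=np.array(r.current_tool_pos());q=r.current_ee_rot()
Wd=R.from_quat(q).apply(C.reshape(-1,3)).reshape(C.shape)+p
P=Wd[185:248,250:315].reshape(-1,3);c=P[(P[:,2]>.126)&(P[:,2]<.15)];print("cap",c.mean(0),c.min(0),c.max(0),len(c))
print("cap in tool", R.from_quat(q).inv().apply(c-p).mean(0))
E
```

```text
200 [ 0.02  -0.004  0.051] [0.022 0.003 0.044] 0.19688652
206 [ 0.018 -0.004  0.044] [0.018 0.003 0.042] 0.19587612
212 [ 0.014 -0.004  0.043] [0.015 0.003 0.042] 0.19667305
218 [ 0.01  -0.004  0.043] [0.011 0.003 0.043] 0.19876906
224 [ 0.006 -0.004  0.044] [0.006 0.003 0.043] 0.20036846
230 [ 0.002 -0.004  0.044] [0.001 0.003 0.047] 0.20498398
236 [-0.003 -0.004  0.048] [-0.003  0.003  0.046] 0.20552894
242 [-0.007 -0.004  0.046] [-0.007  0.003  0.047] 0.20839565
248 [-0.083 -0.007  0.205] [-0.081  0.007  0.202] 0.37754017
254 [ 0.01  -0.003 -0.008] [ 0.01   0.002 -0.007] 0.1509903
260 [ 0.01  -0.003 -0.013] [ 0.01   0.002 -0.013] 0.14560804
266 [ 0.011 -0.003 -0.021] [ 0.01   0.002 -0.019] 0.13935706
272 [ 0.01  -0.003 -0.025] [ 0.01   0.002 -0.026] 0.13324216
278 [ 0.01  -0.003 -0.031] [ 0.011  0.002 -0.031] 0.12820952
284 [ 0.01  -0.003 -0.035] [ 0.01   0.002 -0.036] 0.12391542
290 [ 0.01  -0.003 -0.04 ] [ 0.01   0.002 -0.039] 0.12083401
296 [ 0.008 -0.003 -0.04 ] [ 0.007  0.002 -0.039] 0.12125124
302 [ 0.007 -0.003 -0.042] [ 0.011  0.001 -0.049] 0.110643
308 [ 0.006 -0.003 -0.046] [ 0.011  0.001 -0.053] 0.107287966
314 [ 0.006 -0.003 -0.049] [ 0.008  0.001 -0.053] 0.10813982
320 [ 0.003 -0.003 -0.049] [ 0.004  0.001 -0.051] 0.111241795
326 [-0.    -0.003 -0.048] [ 0.001  0.002 -0.049] 0.113545895
cap [0.485 0.055 0.134] [0.471 0.039 0.126] [0.503 0.071 0.136] 1900
cap in tool [0.008 0.002 0.045]
```

The tips really sit about 6 mm behind the reported TCP, not 22 mm ahead, so the jaws closed 9 mm above the cap. I'll correct the grasp height to ZG=0.109 and retry.

```bash
sed -i 's/^A_=.*/A_=np.array([.485,.0542]);B_=np.array([.510,-.1985]);TR=np.array([.466,.315]);ZG=.109/; ' h.py; sed -i 's/^A_=/A_=/' h.py; python3 - <<'E'
from h import *
r.set_gripper(.75,60); f0=fz()
ml(A_,ZG,vel=.12); status("down")
r.set_gripper(0.,60); status("grip")
if r.current_opening()>.2:
    ml(A_,ZG+.04,vel=.08); r.sleep(.3); f1=fz(); status("lift"); print(f0,f1,f1-f0)
E
```

```text
down t 8.2 tcp [0.483 0.054 0.109] open 0.750 F [-0.352  0.534  0.434] ff 0.0
grip t 8.6 tcp [0.484 0.054 0.11 ] open 0.350 F [-0.982  1.13   5.826] ff 58.85009765625
lift t 10.0 tcp [0.483 0.054 0.149] open 0.348 F [-0.125 -0.134 -0.897] ff 59.25726056098938
[-0.038  0.07  -0.109] [-0.109  0.034 -1.028] [-0.071 -0.036 -0.919]
```

The wrist load is 0.92 N, so A is the almost empty bottle. I'll put it back, then lift and weigh B.

```bash
python3 - <<'E'
from h import *
ml(A_,ZG+.0015,vel=.06); status("back"); r.set_gripper(.7)
ml(A_,.19,vel=.15); ml(A_,.19,.08)
mt(B_,.19,.08); ml(B_,.17,vel=.15); f0=fz()
p=np.array(r.current_tool_pos());q=r.current_ee_rot();d=optics.get_image("wrist");C=wcloud(d)
W=R.from_quat(q).apply(C.reshape(-1,3)).reshape(C.shape)+p
P=W[150:250,230:330].reshape(-1,3);c=P[(P[:,2]>.126)&(P[:,2]<.145)&(np.hypot(*(P[:,:2]-B_).T)<.04)];print("cap B",c.mean(0),c.min(0),c.max(0))
ml(B_,ZG+.002,vel=.1); r.set_gripper(0.,80); status("grip")
if r.current_opening()>.2:
    ml(B_,ZG+.042,vel=.08); r.sleep(.3); f1=fz(); status("lift"); print(f0,f1,f1-f0)
E
```

```text
back t 10.8 tcp [0.483 0.054 0.11 ] open 0.346 F [-0.489  0.313 -1.268] ff 59.39578950405121
cap B [ 0.51  -0.198  0.134] [ 0.497 -0.215  0.126] [ 0.528 -0.183  0.136]
grip t 15.7 tcp [ 0.509 -0.198  0.112] open 0.339 F [-0.271 -0.111  6.534] ff 78.46739530563354
lift t 17.1 tcp [ 0.508 -0.198  0.151] open 0.344 F [-0.659  0.212 -5.601] ff 79.27741527557373
[0.004 0.158 0.085] [ 0.012  0.04  -4.952] [ 0.008 -0.119 -5.037]
```

B weighs 5.0 N, so it's the full one. I'll carry it to the tray.

```bash
python3 - <<'E'
from h import *
import cv2
ml(B_,ZG+.042,.09); ml(B_,.29,.09,vel=.2); status("up")
mt(TR,.29,.07); ml(TR,.29); status("over"); fr=fz(5)
ml(TR,ZG+.009,vel=.12)
for z in np.arange(ZG+.006,ZG-.004,-.001):
    ml(TR,z,vel=.03); f=fz(3)[2]
    print("%.4f %.2f"%(z,f))
    if f-fr[2]>2: break
status("down"); s=optics.get_image("scene")
cv2.imwrite("pics/s3.png",s["pixels"][100:290,100:380,::-1].repeat(2,0).repeat(2,1))
E
```

```text
up t 18.7 tcp [ 0.424 -0.165  0.289] open 0.340 F [-0.27  -0.373 -5.117] ff 79.31771278381348
over t 20.9 tcp [0.464 0.313 0.29 ] open 0.336 F [ 0.087 -0.446 -4.339] ff 79.25057172775269
0.1150 -5.04
0.1140 -4.80
0.1130 -5.13
0.1120 -3.33
0.1110 6.14
down t 24.6 tcp [0.465 0.314 0.112] open 0.337 F [-2.119 -0.251  5.913] ff 80.64310669898987
```

View pics/s3.png

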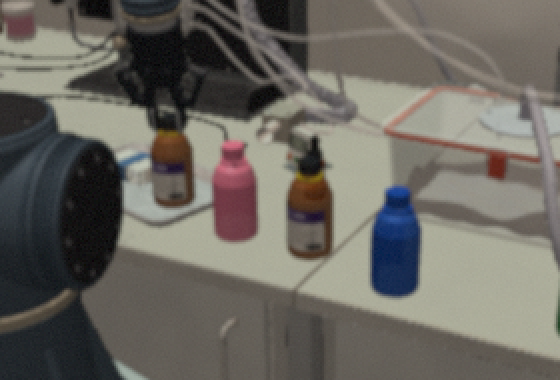

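The full bottle stands upright on the tray's empty half at (172,168). The empty one stands where it was at (310,218). I'll release, back off, check both positions and then hand in.

```bash
python3 - <<'E'
from h import *
import cv2
r.set_gripper(.7); ml(TR,.20,vel=.12); ml(TR,.25,.12); r.sleep(.3); status("clear")
d=optics.get_image("scene");W=cloud(d).reshape(-1,3)
for n,c in(("tray",TR),("A",A_)):
    P=W[(np.hypot(*(W[:,:2]-c).T)<.06)]; k=P[(P[:,2]>.118)&(P[:,2]<.14)]; b=P[(P[:,2]>.03)&(P[:,2]<.09)]
    print(n,"cap",k.mean(0),k.min(0),k.max(0),"body",b.min(0),b.max(0))
t=optics.get_image("top");cv2.imwrite("pics/t4.png",t["pixels"][:,:,::-1])
E
```

```text
clear t 27.2 tcp [0.365 0.247 0.25 ] open 0.701 F [ 0.486 -0.337  0.436] ff 0.0
tray cap [0.463 0.309 0.128] [0.45  0.294 0.119] [0.48  0.329 0.136] body [0.434 0.279 0.03 ] [0.492 0.331 0.09 ]
A cap [0.481 0.049 0.128] [0.468 0.037 0.118] [0.499 0.067 0.135] body [0.451 0.019 0.03 ] [0.507 0.078 0.09 ]
```

View pics/t4.png

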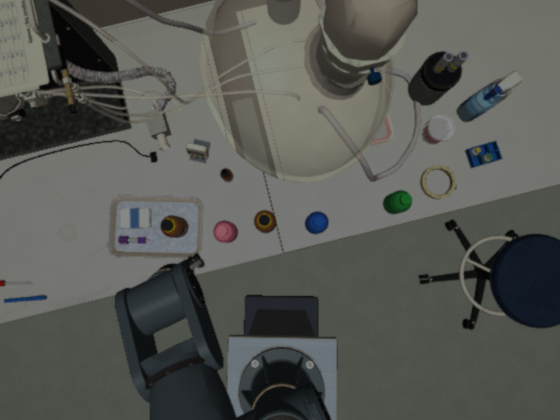

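The top view shows the full bottle standing on the empty half of the tray at (174,226). The empty bottle is back in place at (264,221), and the look-alikes haven't moved.

```bash
python3 -c "
from cell import r
print(r.hand_in(), r.current_t())"
```

```text
the job is handed in; nothing more can be done
the job is handed in; nothing more can be done
```

The job is handed in: the full bottle (5.0 N on the wrist) stands upright on the empty half of the tray, and the almost empty one (0.9 N) is back where it stood, with nothing dropped or tipped and about 27 s on the robot's clock before hand-in.

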